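# Hold the filling funnel over the sauce pot

### The job

Get the little sauce pot ready for filling: lift its lid off by the knob and park it, knob up, balanced on the round top of the upturned steel mould. Then take the funnel by its handle, carry it over the stack of closed lunch boxes, and hold it upright and centred over the open pot with its spout about one centimetre above the rim, touching neither pot nor anything else; finish still holding it there, motionless, and leave the pot, mould, box stack, bottle, bowl and tray where they stand.

Things in the scene. Friction and masses are not known exactly. Their poses are not given: they have to be found in the camera images.
- pot: Small round blue ceramic sauce pot, loose, 0.45 kg, standing upright on the table: 70 mm across, 65 mm tall, mouth 60 mm across inside. Origin: centre of its underside, z up. At the start its lid is on it.
- pot_mouth (a point): Centre of the pot's mouth, level with the rim, 65 mm above the table; z up.
- lid: Loose blue ceramic lid on the pot, about 0.09 kg: disc 74 mm across, 5 mm thick; on it an upright round knob 20 mm across, 34 mm tall; under it a lip ring (50 mm outside, 42 mm inside, 5 mm deep) hanging in the pot's mouth with 5 mm play. Origin: on the axis at the lip's lower edge (disc top at z = 10 mm, knob top at 44 mm); z up along the knob. Lifts straight off.
- lid_knob (a point): Point on the knob's axis where to grip it, 34 mm above the lid's origin (24 mm above the disc's top).
- mould: Upturned dome-shaped steel mould, loose, 0.5 kg: 121 mm across (128 mm brim at the table), 120 mm tall, its top a smooth half ball of 60 mm radius. Origin: centre of its underside, z up. It may stand on either side of the pot. Set centrally on it, the lid rests with its lip ring on the dome, the lid's origin 116 mm and its knob's top 160 mm above the table.
- mould_top (a point): Highest point of the mould's dome, 120 mm above the table; z up.
- funnel: Loose wide-mouth steel filling funnel, about 0.14 kg (varies), standing on its spout, wide end up: 60 mm tall, rim 90 mm across, spout 40 mm across. Origin: centre of the spout's lower end; z up. A straight level black handle leaves the rim along the funnel's own -x axis.
- funnel_handle (a point): Middle of the gripping part of the funnel's handle: 77 mm from the funnel's axis along its -x, 50 mm above the spout's end. The handle bar is 12 mm wide (along the funnel's y), 16 mm high and runs from 42 to 104 mm from the axis.
- stack: Stack of three closed black lunch boxes with grey lids, one loose body of 1.5 kg: 260 mm (own x) by 150 mm (own y), 90 mm tall. Origin: centre of its underside. It stands like a low wall between the funnel and the pot; leave it in place.
- bottle: Loose amber sauce bottle, 60 mm across, 190 mm tall, beyond the stack; origin at the centre of its underside. Leave it in place.
- bowl: Loose blue bowl, 120 mm across, 45 mm tall; origin at the centre of its underside. Leave it in place.
- tray: Loose open black lunch tray with four compartments, 150 by 220 mm, 30 mm tall; origin at the centre of its underside. Leave it in place.

How it is judged:
On the way, in this order (a step that is already met when the one before it is completed fails the run):
1. the lid is parked knob up on the mould's dome, let go and at rest (horizontal distance between lid and mould_top below 0.02 m and z of lid in the frame of mould_top between -0.012 and 0.008 m and angle between lid's own z axis and vertical below 0.3 rad and contact force between lid and mould above 0.2 N and contact force between lid and the fingers below 0.05 N and linear speed of lid below 0.03 m/s), for 0.3 s.
2. the funnel passes above the stack of lunch boxes (x of funnel in the frame of stack between -0.15 and 0.15 m and y of funnel in the frame of stack between -0.08 and 0.08 m and z of funnel in the frame of stack above 0.09 m), for 0.04 s.
At the end, for the whole second after the job is handed in: Gripper holds the funnel still (<10 mm/s), upright within 0.12 rad, spout centred within 8 mm of the pot mouth's axis, 3 to 20 mm above the rim, touching no object; pot upright; lid released at rest on the mould, within 20 mm of its top point, tilt <0.3 rad (all of step 1 and horizontal distance between funnel and pot_mouth below 0.008 m and z of funnel in the frame of pot_mouth between 0.003 and 0.02 m and angle between funnel's own z axis and vertical below 0.12 rad and linear speed of funnel below 0.01 m/s and contact force between funnel and the fingers above 1 N and contact force between funnel and pot below 0.05 N and contact force between funnel and lid below 0.05 N and contact force between funnel and mould below 0.05 N and contact force between funnel and stack below 0.05 N and contact force between funnel and tray below 0.05 N and contact force between funnel and bowl below 0.05 N and contact force between funnel and bottle below 0.05 N and angle between pot's own z axis and vertical below 0.05 rad); the arm keeps its last pose, push and grip.
It fails at once if the pot or the mould is pushed more than 20 mm (distance of any of pot, mould from where it was at the start of the episode above 0.02 m).
It fails at once if the stack of lunch boxes is pushed more than 20 mm (distance of stack from where it was at the start of the episode above 0.02 m).
It fails at once if the bottle, bowl or tray is pushed more than 20 mm (distance of any of bottle, bowl, tray from where it was at the start of the episode above 0.02 m).
It also fails if it takes over 69 s, if anything falls off the work surface, if the arm or the gripper's body presses on something with over 40 N, if the wrist force passes 120 N, or if a joint passes its speed limit or range.

### The arm

A 6-joint arm with a two-finger parallel gripper is mounted at the origin on the work surface. World frame = base frame: x ahead of the robot, y to its left, z up, the work surface at z = 0. Lengths are in m, angles in rad, forces in N, time in s.
With the tool pointing down it reaches from about 0.25 to 0.725 m from the base axis. Payload 4 kg.
Tool frame: the origin (TCP) lies midway between the tips of the shut fingers; the grasp point (between the pads) lies 19 mm behind it; z points along the fingers, y is the line along which they close (so a half turn about z gives the same grasp; the last joint's range is limited). The gripper opens to 85 mm and grips with 20 to 120 N. Pads are 22 mm wide; open, the fingers measure 114 mm over their backs; the gripper's body (76 mm by 85 mm) begins 54 mm behind the grasp point. The pads swing forward as they close: fully open they stand 13 mm farther back than shut.
Start: joints at [-1.35, 0.241, 0.005, 1.335, 0, 1.571], TCP at [0.11, -0.488, 0.231] pointing down, gripper open.
Joint ranges: [-2.72, 2.72], [-1.05, 1.87], [-1.09, 1.28], [-1.99, 2.15], [-1.42, 1.44], [-3.14, 3.14]. Speed limits (rad/s): [2.79, 2.79, 3.14, 3.14, 3.14, 3.14].

### API

Orientations are given as a unit quaternion [x, y, z, w].
In Python, from workcell import get_obs, imaging, workorder gives the robot as it stands.
- The arm moves only by the tool drive_effector, called after "Call:" as name([rows], argument=value, ...), one row to a line, values as JSON. Schema: {"type":"object","properties":{"rows":{"type":"array","items":{"type":"array","prefixItems":[{"type":"array","items":{"type":"number"},"minItems":3,"maxItems":3},{"type":"array","items":{"type":"number"},"minItems":3,"maxItems":3},{"type":"number"}],"minItems":3,"maxItems":3},"minItems":1,"maxItems":10},"only":{"type":"string"},"quiet":{"type":"boolean"},"lines":{"type":"string"}},"required":["rows"],"additionalProperties":false}. rows is a list of rows, 1 to 10 of them, each written [[rx, ry, rz], [dx, dy, dz], opening]: a rotation vector rx, ry, rz in parts of the range, where 1.0 means 360 degrees, then dx, dy, dz in parts of the range, where 1.0 means 1 m, then the finger opening in m; each row is the pose to reach, as a shift and turn from the pose commanded when the call began, along the tool's axes at that moment; what a row does not reach only later rows make up. A row lasts 1/8 s, in which the tool goes at most 0.0625 m and 0.188 rad, less where a joint would pass 70% of its speed; a pose out of reach is approached as far as the arm can. The fingers move at their own pace and stop on an object; the grip force is fixed at half the most. Time passes only in rows, so rows that do not move let the fingers close. The tool returns the time, the measured TCP pose, the force, the opening and the grip force at its end. only (a regular expression) keeps the lines of the reply that match it, lines (a string "A,B") keeps lines A to B, and quiet returns only ok. No shift or turn number may pass 1 either way. Input that does not fit is refused with a message, and nothing moves.
- get_obs(): the state, without advancing time (a new reading comes with each control period).
- imaging.camera(name): name is "scene" or "top" or "wrist"; returns (picture, depth): 400x640x3 uint8, red, green, blue; 400x640 float32, m along the optical axis (not along the pixel's ray), 0 where there is no reading.
- imaging.calibration(name): a dict with "mtx" (3x3 intrinsics, pixels), "R" (3x3) and "t" (3): a world point X has camera coordinates R X + t. Camera axes: x right, y down, z forward; pixel columns grow to the right and rows downward; lengths in m; the calibration is good to about 2 mm. A picture is of the moment at which its call begins: read the wrist's pose just before it. calibration takes no time and is no camera call; for the wrist camera it gives the pose at the moment of the call.
- workorder.job_done(): hands the job in; it is judged then, once.
The state is a dict: "clock": time; "joint_pos": joint angles; "joint_vel": joint speeds; "tau": joint torques, N m; "eef_pos": TCP position; "tool_rot": TCP orientation; "ft_force": force on the tool from outside, world axes, zero at the start; "ft_torque": the same for the moment, N m; "grip_width": finger opening in m; "grasp_force": force on a finger pad.
Only numpy, scipy, OpenCV 4.12 (cv2) and the standard library are available. Lean on these libraries where they do the work, as an engineer would, in place of code of your own. Each camera call takes 0.05 s, during which the arm holds its last target. There are 200 camera calls.

## Working session

There is one attempt and no reset: what is moved stays moved. The work goes in short steps, Python scripts to look and compute and a tool call to move; the robot and the scene stay as the last step left them, time stands still between calls to the robot, and variables do not carry over. Pictures are saved under pics/ and viewed, at most 10 in all, crops included, and the job is handed in when it is done.

```bash
mkdir -p pics; ls; python3 - <<'E'
from workcell import get_obs, imaging
import cv2,numpy as np
o=get_obs();print({k:np.round(v,3) for k,v in o.items()})
for n in("scene","top"):
    p,d=imaging.camera(n);cv2.imwrite(f"pics/{n}0.png",p[...,::-1]);np.savez(f"{n}0.npz",p=p,d=d,**imaging.calibration(n))
    c=imaging.calibration(n);print(n,np.round(c["mtx"],1).tolist(),np.round(c["R"],3).tolist(),np.round(c["t"],3))
E
```

```text
pics
{'clock': np.float64(0.0), 'joint_pos': array([-1.35 ,  0.241,  0.004,  1.335, -0.   ,  1.571]), 'joint_vel': array([-0.001, -0.001, -0.001,  0.001,  0.003,  0.001]), 'tau': array([-1.0000e-03, -3.7231e+01,  2.5241e+01,  1.7000e-02, -0.0000e+00,
        0.0000e+00]), 'eef_pos': array([ 0.109, -0.487,  0.23 ]), 'tool_rot': array([ 0.994,  0.11 , -0.   , -0.001]), 'ft_force': array([0.071, 0.178, 0.278]), 'ft_torque': array([ 0.032, -0.046, -0.004]), 'grasp_force': np.float64(0.0), 'grip_width': np.float64(0.085)}
scene [[454.4, 0.0, 322.5], [0.0, 454.4, 201.7], [0.0, 0.0, 1.0]] [[-0.684, 0.729, -0.019], [0.512, 0.461, -0.725], [-0.52, -0.505, -0.688]] [ 0.451 -0.239  1.495]
top [[468.2, 0.0, 319.2], [0.0, 468.2, 203.5], [0.0, 0.0, 1.0]] [[0.011, -1.0, 0.019], [-0.986, -0.014, -0.166], [0.166, -0.017, -0.986]] [-0.035  0.635  1.273]
```

View pics/top0.png

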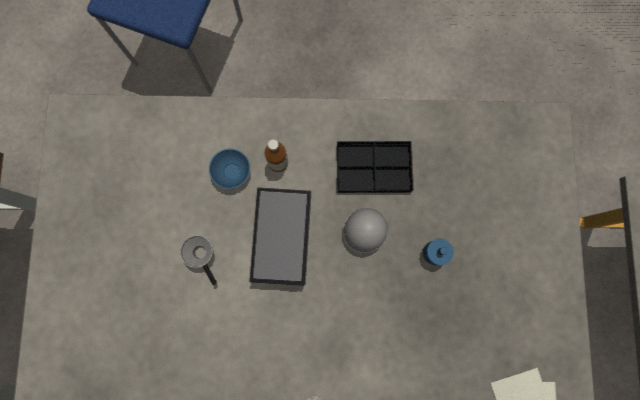

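View pics/scene0.png

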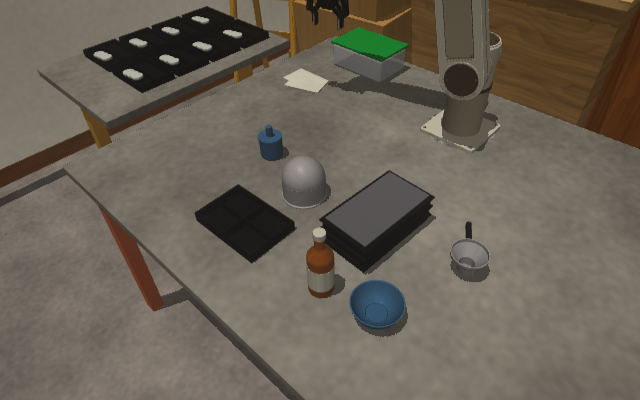

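The top view shows the pot with its lid at (438,252), mould at (366,230), stack at about (253–310, 189–284) and funnel at (198,252) with its handle end at (214,283). The bottle is at (275,153), the bowl at (230,169) and the tray at (374,167). The scene view agrees with this.

```bash
cat >h.py <<'E'
import numpy as np,cv2
from scipy.optimize import least_squares
def load(n):
    z=np.load(n);return z["p"],z["d"],z["mtx"],z["R"],z["t"]
def ray(uv,z,K,R,t):
    uv=np.atleast_2d(uv).astype(float);c=-R.T@t
    r=np.c_[uv,np.ones(len(uv))]@np.linalg.inv(K).T@R
    return c+r*((z-c[2])/r[:,2])[:,None]
def cloud(d,K,R,t):
    v,u=np.mgrid[:d.shape[0],:d.shape[1]]
    X=np.stack([(u-K[0,2])/K[0,0]*d,(v-K[1,2])/K[1,1]*d,d],-1)
    return (X-t)@R
def circ(P,r=None):
    f=lambda q:np.hypot(P[:,0]-q[0],P[:,1]-q[1])-(q[2] if r is None else r)
    return least_squares(f,[*P[:,:2].mean(0),r or .03],loss="soft_l1",f_scale=.002).x
E
python3 - <<'E'
from h import *
for n in("top","scene"):
    p,d,K,R,t=load(n+"0.npz");W=cloud(d,K,R,t);W[d==0]=np.nan
    hsv=cv2.cvtColor(p,cv2.COLOR_RGB2HSV);print(n,"cam",-R.T@t)
    boxes=dict(top=dict(pot=(420,232,460,272),mould=(340,204,392,256),funnel=(178,232,220,290),stack=(245,180,318,292)),
      scene=dict(pot=(255,120,288,164),mould=(278,150,330,212),funnel=(445,216,495,282),stack=(315,165,440,272)))[n]
    def sub(k,w=W):
        a,b,c,e=boxes[k];return w[b:e,a:c]
    for k in boxes: 
        z=sub(k)[...,2];print(k,"z pct",np.round(np.nanpercentile(z,[2,50,90,98,100]),3))
    # pot
    S=sub("pot");m=cv2.inRange(sub("pot",hsv),(95,80,20),(125,255,255))>0
    for lo,hi in((.062,.078),(.098,.112)):
        P=S[m&(S[...,2]>lo)&(S[...,2]<hi)];print("pot",lo,len(P),circ(P) if len(P)>5 else"",P[:,:2].min(0),P[:,:2].max(0),P.mean(0)) if len(P) else 0
    S=sub("mould");P=S[(S[...,2]>.07)]
    q=least_squares(lambda q:np.linalg.norm(P-q[:3],axis=1)-.06,[*P.mean(0)],loss="soft_l1",f_scale=.002).x;print("mould",q)
    S=sub("stack");m=(S[...,2]>.08)&(S[...,2]<.1)
    P=S[m][:,:2].astype(np.float32);r=cv2.minAreaRect(P);print("stack",r)
    S=sub("funnel");h=sub("funnel",hsv)
    dark=(h[...,2]<45)&(S[...,2]>.03);P=S[dark]
    print("handle",len(P),P.mean(0),P[:,2].max(),"line",cv2.fitLine(P[:,:2].astype(np.float32),cv2.DIST_HUBER,0,.01,.01).ravel() if len(P)>4 else"")
    P=S[(S[...,2]>.054)&(S[...,2]<.07)&~(h[...,2]<60)];print("rim",len(P),circ(P),circ(P,.044))
E
```

```text
top cam [ 0.41565418 -0.00453389  1.36115045]
pot z pct [-0.005  0.003  0.073  0.103  0.109]
mould z pct [-0.004  0.076  0.114  0.12   0.126]
funnel z pct [-0.005  0.002  0.054  0.061  0.067]
stack z pct [-0.004  0.086  0.093  0.095  0.098]
pot 0.062 470 [ 0.50400205 -0.36246125  0.02657951] [ 0.46877471 -0.39600577] [ 0.53818913 -0.32505133] [ 0.50329066 -0.35937713  0.07068887]
pot 0.098 47 [ 0.50336    -0.36150011  0.00712624] [ 0.49426327 -0.37122323] [ 0.51365113 -0.35241353] [ 0.50328868 -0.36127568  0.10415272]
mould [ 0.56444059 -0.15866437  0.05999301]
stack ((0.5411872863769531, 0.07896044850349426), (0.15006139874458313, 0.25974249839782715), 87.1552734375)
handle 82 [0.43371687 0.27258437 0.0581152 ] 0.06398479374083682 line [0.86283684 0.5054825  0.42813325 0.26888496]
rim 152 [0.49702917 0.31112572 0.0429807 ] [0.49699327 0.31098723 0.044     ]
scene cam [1.20884963 0.5368674  0.86462672]
pot z pct [-0.001  0.006  0.073  0.102  0.11 ]
mould z pct [-0.001  0.035  0.111  0.12   0.124]
funnel z pct [-0.002  0.003  0.056  0.061  0.065]
stack z pct [-0.001  0.031  0.093  0.143  0.193]
pot 0.062 275 [ 0.50759949 -0.35954257  0.02808889] [ 0.47054275 -0.39658054] [ 0.54205851 -0.32291097] [ 0.51173251 -0.35495052  0.07123331]
pot 0.098 28 [ 0.50823116 -0.36002729  0.00688837] [ 0.49851561 -0.37074902] [ 0.51669517 -0.3529213 ] [ 0.50784512 -0.35937001  0.10430265]
mould [ 0.56521954 -0.1597311   0.06155853]
stack ((0.5613161325454712, 0.0901663601398468), (0.36359405517578125, 0.2992898225784302), 43.92826461791992)
handle 80 [0.43732357 0.2718728  0.05822075] 0.06452510037450103 line [0.84780484 0.53030837 0.43732357 0.2718728 ]
rim 284 [0.4998347  0.31143792 0.04306175] [0.49983172 0.31139825 0.044     ]
```

Both views agree within about 5 mm, and the heights match the sizes given. I'll move over the knob.

Call:
drive_effector([
  [[0, 0, 0], [0.06, -0.005, 0], 0.085],
  [[0, 0, 0], [0.12, -0.01, 0.01], 0.085],
  [[0, 0, 0], [0.18, -0.015, 0.02], 0.085],
  [[0, 0, 0], [0.24, -0.02, 0.03], 0.085],
  [[0, 0, 0], [0.3, -0.025, 0.04], 0.085],
  [[0, 0, 0], [0.36, -0.03, 0.05], 0.085],
  [[0, 0, 0], [0.413, -0.036, 0.05], 0.085],
  [[0, 0, 0], [0.413, -0.036, 0.05], 0.085],
  [[0, 0, 0], [0.413, -0.036, 0.05], 0.085],
])

```text
clock: 1.23
eef_pos: [0.504, -0.362, 0.1805]
tool_rot: [0.994, 0.11, -0.001, -0.0]
ft_force: [-0.4, -0.8, 0.5]
grip_width: 0.085
grasp_force: 0.0
```

```bash
cat >>h.py <<'E'
def snap(n,tag):
    from workcell import imaging,get_obs
    o=get_obs();c=imaging.calibration(n);p,d=imaging.camera(n)
    cv2.imwrite(f"pics/{n}{tag}.png",p[...,::-1]);np.savez(f"{n}{tag}.npz",p=p,d=d,**c)
    return o,load(f"{n}{tag}.npz")
E
python3 - <<'E'
from h import *
o,(p,d,K,R,t)=snap("wrist","1");print(o["eef_pos"],o["tool_rot"],-R.T@t)
W=cloud(d,K,R,t);W[d==0]=np.nan;hsv=cv2.cvtColor(p,cv2.COLOR_RGB2HSV)
m=cv2.inRange(hsv,(95,80,20),(125,255,255))>0
for lo,hi in((.066,.074),(.098,.110)):
    P=W[m&(W[...,2]>lo)&(W[...,2]<hi)]
    print(lo,len(P),P.mean(0),P.min(0),P.max(0),circ(P))
E
```

```text
[ 0.50400699 -0.36195079  0.18048111] [ 9.93883868e-01  1.10425528e-01 -9.03321546e-04 -4.93504663e-04] [ 0.57454255 -0.34690507  0.32372869]
0.066 4330 [ 0.5082906  -0.36189693  0.07068642] [ 0.4696284  -0.39867374  0.06644312] [ 0.54252919 -0.32636983  0.07399679] [ 0.50466564 -0.36296367  0.02725783]
0.098 491 [ 0.50684427 -0.36278865  0.10422718] [ 0.4968038  -0.3726967   0.09806464] [ 0.51569293 -0.35337841  0.10650034] [ 0.50674519 -0.3627913   0.00690194]
```

View pics/wrist1.png

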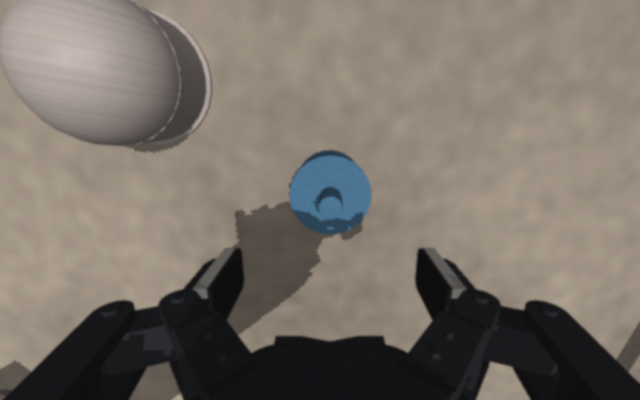

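The wrist view shows the knob at (330,203), centred between the finger tips, with the mould at upper left (90,75). Knob axis ≈ (0.506,-0.3625), so I'll go down and grip.

Call:
drive_effector([
  [[0, 0, 0], [0.002, 0, 0.05], 0.085],
  [[0, 0, 0], [0.002, 0, 0.09], 0.085],
  [[0, 0, 0], [0.002, 0, 0.105], 0.085],
  [[0, 0, 0], [0.002, 0, 0.105], 0.085],
  [[0, 0, 0], [0.002, 0, 0.105], 0.015],
  [[0, 0, 0], [0.002, 0, 0.105], 0.015],
  [[0, 0, 0], [0.002, 0, 0.105], 0.015],
  [[0, 0, 0], [0.002, 0, 0.105], 0.015],
  [[0, 0, 0], [0.002, 0, 0.105], 0.015],
  [[0, 0, 0], [0.002, 0, 0.105], 0.015],
])

```text
clock: 2.52
eef_pos: [0.5071, -0.362, 0.0773]
tool_rot: [0.994, 0.11, 0.001, 0.0]
ft_force: [-0.9, -0.4, 6.6]
grip_width: 0.0182
grasp_force: 58.8
```

```bash
python3 - <<'E'
from h import *
p,d,K,R,t=load("wrist1.npz");W=cloud(d,K,R,t)[0:150,0:190].reshape(-1,3);P=W[(W[:,2]>.07)&(W[:,2]<.13)]
print(least_squares(lambda q:np.linalg.norm(P-q[:3],axis=1)-.06,P.mean(0),loss="soft_l1",f_scale=.002).x)
E
```

```text
[ 0.56637649 -0.15899686  0.06032561]
```

Call:
drive_effector([
  [[0, 0, 0], [0, 0, -0.02], 0.015],
  [[0, 0, 0], [0, 0, -0.06], 0.015],
  [[0, 0, 0], [0, 0, -0.1], 0.015],
  [[0, 0, 0], [0, 0, -0.12], 0.015],
  [[0, 0, 0], [0.025, -0.045, -0.12], 0.015],
  [[0, 0, 0], [0.05, -0.09, -0.12], 0.015],
  [[0, 0, 0], [0.075, -0.135, -0.12], 0.015],
  [[0, 0, 0], [0.1022, -0.1847, -0.12], 0.015],
  [[0, 0, 0], [0.1022, -0.1847, -0.12], 0.015],
  [[0, 0, 0], [0.1022, -0.1847, -0.12], 0.015],
])

```text
clock: 3.78
eef_pos: [0.5655, -0.1591, 0.1957]
tool_rot: [0.994, 0.111, -0.001, 0.0]
ft_force: [-0.8, -0.2, -1.3]
grip_width: 0.018
grasp_force: 58.9
```

```bash
python3 - <<'E'
from h import *
for n in("scene","wrist","top"):
    o,(p,d,K,R,t)=snap(n,"2");W=cloud(d,K,R,t);W[d==0]=np.nan;hsv=cv2.cvtColor(p,cv2.COLOR_RGB2HSV)
    m=cv2.inRange(hsv,(95,80,20),(125,255,255))>0
    I=np.hypot(W[...,0]-.566,W[...,1]+.159)<.06
    P=W[m&I&(W[...,2]>.13)]
    if len(P): print(n,len(P),P.min(0),P.max(0),np.percentile(P[:,2],[5,50,95]));Q=P[np.abs(P[:,2]-np.median(P[:,2]))<.006];print(Q.mean(0),(Q.min(0)+Q.max(0))/2)
print(o["eef_pos"])
E
```

```text
scene 318 [ 0.52843726 -0.19372883  0.18536372] [ 0.60052134 -0.122497    0.22700139] [0.18752285 0.19034271 0.21888983]
[ 0.57234243 -0.15071415  0.19006022] [ 0.5644793  -0.15811292  0.19066989]
wrist 8864 [ 0.5280514  -0.20648512  0.18671531] [ 0.60081739 -0.12441779  0.26255229] [0.18828251 0.18948561 0.22351098]
[ 0.57812585 -0.15726059  0.18923906] [ 0.5644344  -0.16051895  0.19107367]
top 47 [ 0.53450094 -0.14307055  0.18619664] [ 0.58768055 -0.11996749  0.34276804] [0.1864173 0.1892635 0.2994692]
[ 0.54801178 -0.13668378  0.18912779] [ 0.56109075 -0.1354793   0.1902644 ]
[ 0.56536426 -0.16027588  0.19591478]
```

View pics/wrist2.png

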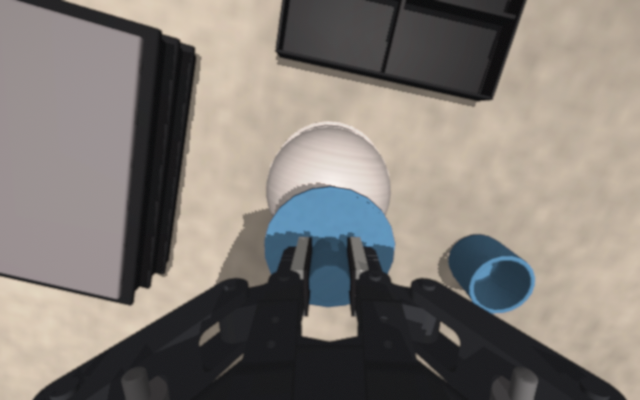

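The wrist view shows the lid level in the fingers at (330,240), directly over the dome, with the open pot at (500,283). Lid origin z ≈ 0.179, so I'll lower about 62 mm.

Call:
drive_effector([
  [[0, 0, 0], [0.001, 0, 0.03], 0.015],
  [[0, 0, 0], [0.001, 0, 0.05], 0.015],
  [[0, 0, 0], [0.001, 0, 0.057], 0.015],
  [[0, 0, 0], [0.001, 0, 0.06], 0.015],
  [[0, 0, 0], [0.001, 0, 0.06], 0.015],
  [[0, 0, 0], [0.001, 0, 0.0615], 0.015],
  [[0, 0, 0], [0.001, 0, 0.0615], 0.015],
])

```text
clock: 4.8
eef_pos: [0.567, -0.1591, 0.1353]
tool_rot: [0.994, 0.11, 0.0, 0.0]
ft_force: [0.5, 0.4, -1.7]
grip_width: 0.0184
grasp_force: 58.9
```

Call:
drive_effector([
  [[0, 0, 0], [0, 0, 0.001], 0.015],
  [[0, 0, 0], [0, 0, 0.001], 0.015],
])

```text
clock: 5.05
eef_pos: [0.5669, -0.159, 0.1338]
tool_rot: [0.994, 0.11, 0.0, 0.0]
ft_force: [0.3, -1.0, 0.2]
grip_width: 0.0178
grasp_force: 58.9
```

Call:
drive_effector([
  [[0, 0, 0], [-0.001, 0, 0.001], 0.015],
  [[0, 0, 0], [-0.001, 0, 0.001], 0.015],
])

```text
clock: 5.3
eef_pos: [0.5666, -0.1591, 0.1336]
tool_rot: [0.994, 0.11, 0.001, 0.0]
ft_force: [1.2, 1.4, 1.9]
grip_width: 0.018
grasp_force: 59.1
```

Call:
drive_effector([
  [[0, 0, 0], [0, 0, 0.001], 0.015],
  [[0, 0, 0], [0, 0, 0.001], 0.015],
])

```text
clock: 5.55
eef_pos: [0.5667, -0.1592, 0.1334]
tool_rot: [0.994, 0.11, 0.001, 0.0]
ft_force: [-0.7, 1.6, 6.6]
grip_width: 0.0182
grasp_force: 59.8
```

Force has risen to 6.6 N, so the lid is in contact. I'll open slowly, then go up.

Call:
drive_effector([
  [[0, 0, 0], [0, 0, -0.0005], 0.022],
  [[0, 0, 0], [0, 0, -0.0005], 0.026],
  [[0, 0, 0], [0, 0, -0.0005], 0.035],
  [[0, 0, 0], [0, 0, -0.0005], 0.05],
  [[0, 0, 0], [0, 0, -0.0005], 0.06],
  [[0, 0, 0], [0, 0, -0.0005], 0.06],
  [[0, 0, 0], [0, 0, -0.0005], 0.06],
  [[0, 0, 0], [0, 0, -0.02], 0.06],
  [[0, 0, 0], [0, 0, -0.07], 0.085],
  [[0, 0, 0], [0, 0, -0.12], 0.085],
])

```text
clock: 6.8
eef_pos: [0.5654, -0.1592, 0.2527]
tool_rot: [0.994, 0.11, -0.001, -0.0]
ft_force: [0.9, -0.7, 0.2]
grip_width: 0.0848
grasp_force: 0.0
```

```bash
python3 - <<'E'
from h import *
for n in("scene","wrist","top"):
    o,(p,d,K,R,t)=snap(n,"3");W=cloud(d,K,R,t);W[d==0]=np.nan;hsv=cv2.cvtColor(p,cv2.COLOR_RGB2HSV)
    m=cv2.inRange(hsv,(95,80,20),(125,255,255))>0
    P=W[m&(np.hypot(W[...,0]-.566,W[...,1]+.159)<.06)&(W[...,2]>.1)&(W[...,2]<.17)]
    if len(P)>20: Q=P[np.abs(P[:,2]-.126)<.009];print(n,"disc",Q.mean(0),(Q.min(0)+Q.max(0))/2,np.linalg.lstsq(np.c_[Q[:,:2]-Q[:,:2].mean(0),np.ones(len(Q))],Q[:,2],rcond=None)[0],"knob",P[P[:,2]>.155].mean(0))
    P=W[m&(np.hypot(W[...,0]-.506,W[...,1]+.361)<.06)&(W[...,2]>.060)&(W[...,2]<.069)]
    if len(P)>20: print(n,"pot",len(P),circ(P),(P.min(0)+P.max(0))/2)
E
```

```text
scene disc [ 0.57073527 -0.15445252  0.12827473] [ 0.56735351 -0.15893193  0.12873072] [0.01743666 0.017158   0.12827473] knob [ 0.56691347 -0.15853666  0.1607988 ]
scene pot 124 [ 0.50656087 -0.35972943  0.03198525] [ 0.50554186 -0.35967867  0.06469902]
wrist disc [ 0.56742775 -0.15946862  0.12688637] [ 0.56527522 -0.16023572  0.12926787] [0.01964633 0.01906198 0.12688637] knob [ 0.5657618  -0.16098237  0.16036066]
wrist pot 526 [ 0.50648561 -0.36051754  0.03204731] [ 0.50797215 -0.36138772  0.06376868]
top disc [ 0.55198901 -0.14047664  0.12667285] [ 0.55800737 -0.140842    0.12529722] [ 0.03212136 -0.02360591  0.12667285] knob [ 0.56037486 -0.15387262  0.15997651]
top pot 77 [ 0.50373405 -0.36028785  0.03171908] [ 0.50259091 -0.36476121  0.06443527]
```

View pics/scene3.png

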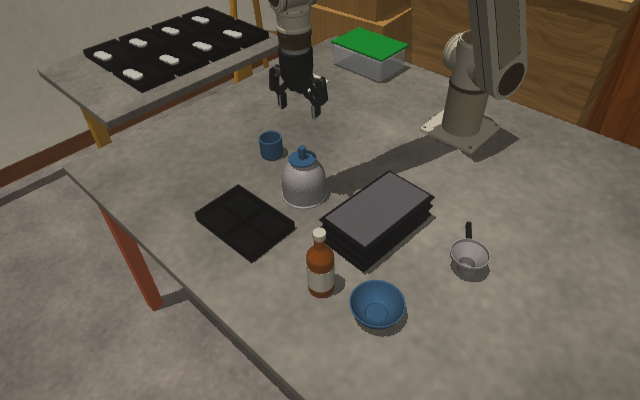

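The scene view shows the lid parked level on the dome at (303,158), the pot open at (270,145), and the funnel with its handle at (468,230) untouched. Next is the funnel handle.

Careful with the scale: turns go in shares of 360 degrees. That gives: -0.33 rad / 6.2832 = -0.0525.

Call:
drive_effector([
  [[0, 0, -0.0064], [-0.004, -0.056, 0], 0.085],
  [[0, 0, -0.0127], [-0.008, -0.112, 0], 0.085],
  [[0, 0, -0.0191], [-0.012, -0.168, 0], 0.085],
  [[0, 0, -0.0255], [-0.017, -0.224, 0], 0.085],
  [[0, 0, -0.0318], [-0.021, -0.28, 0], 0.085],
  [[0, 0, -0.0382], [-0.025, -0.336, 0], 0.085],
  [[0, 0, -0.0446], [-0.03, -0.392, 0], 0.085],
  [[0, 0, -0.0525], [-0.034, -0.449, 0.02], 0.085],
  [[0, 0, -0.0525], [-0.034, -0.449, 0.05], 0.085],
  [[0, 0, -0.0525], [-0.034, -0.449, 0.07], 0.085],
])

```text
clock: 8.2
eef_pos: [0.4335, 0.2697, 0.1789]
tool_rot: [0.962, 0.275, -0.002, -0.0]
ft_force: [0.2, -0.3, 0.6]
grip_width: 0.0851
grasp_force: 0.0
```

Call:
drive_effector([
  [[0, 0, 0], [0, 0, 0], 0.085],
])

```text
clock: 8.32
eef_pos: [0.4334, 0.2685, 0.1789]
tool_rot: [0.962, 0.274, -0.003, 0.0]
ft_force: [0.7, -0.9, 1.0]
grip_width: 0.0849
grasp_force: 0.0
```

```bash
python3 - <<'E'
from h import *
o,(p,d,K,R,t)=snap("wrist","4");W=cloud(d,K,R,t);W[d==0]=np.nan;hsv=cv2.cvtColor(p,cv2.COLOR_RGB2HSV)
m=(hsv[...,2]<70)&(abs(W[...,2]-.057)<.006)&(np.hypot(W[...,0]-.434,W[...,1]-.2715)<.06)
P=W[m];print(o["eef_pos"],len(P),cv2.fitLine(P[:,:2].astype(np.float32),cv2.DIST_HUBER,0,.01,.01).ravel(),cv2.minAreaRect(P[:,:2].astype(np.float32)),P.mean(0))
m=(hsv[...,2]>70)&(abs(W[...,2]-.06)<.005)&(np.hypot(W[...,0]-.498,W[...,1]-.311)<.06);print(circ(W[m]))
E
```

```text
[0.43336625 0.26851232 0.17889414] 704 [0.850905   0.52531964 0.43640968 0.2735973 ] ((0.4359617531299591, 0.27281859517097473), (0.056092482060194016, 0.011334824375808239), 31.28759765625) [0.43640968 0.27359731 0.058273  ]
[0.49965537 0.31137547 0.04275119]
```

View pics/wrist4.png

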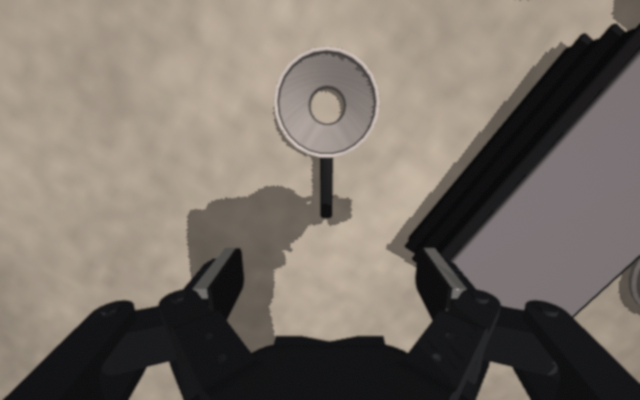

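The wrist view shows the funnel rim centred at (326,102) and the handle from (325,158) to (326,216), aligned with the tool's x axis. The stack is clear on the right. I'll descend and grip.

Call:
drive_effector([
  [[0, 0, 0], [0.001, -0.0025, 0.05], 0.085],
  [[0, 0, 0], [0.001, -0.0025, 0.1], 0.085],
  [[0, 0, 0], [0.001, -0.0025, 0.135], 0.085],
  [[0, 0, 0], [0.001, -0.0025, 0.148], 0.085],
  [[0, 0, 0], [0.001, -0.0025, 0.148], 0.04],
  [[0, 0, 0], [0.001, -0.0025, 0.148], 0.008],
  [[0, 0, 0], [0.001, -0.0025, 0.148], 0.008],
  [[0, 0, 0], [0.001, -0.0025, 0.148], 0.008],
  [[0, 0, 0], [0.001, -0.0025, 0.148], 0.008],
  [[0, 0, 0], [0.001, -0.0025, 0.148], 0.008],
])

```text
clock: 9.62
eef_pos: [0.436, 0.2715, 0.0345]
tool_rot: [0.962, 0.274, 0.0, -0.002]
ft_force: [-1.3, -0.7, 4.5]
grip_width: 0.0107
grasp_force: 61.2
```

Call:
drive_effector([
  [[0, 0, 0], [0, 0, -0.01], 0.008],
  [[0, 0, 0], [0, 0, -0.03], 0.008],
  [[0, 0, 0], [0, 0, -0.06], 0.008],
  [[0, 0, 0], [0, 0, -0.1], 0.008],
  [[0, 0, 0], [0, 0, -0.14], 0.008],
  [[0, 0, 0], [0, 0, -0.18], 0.008],
  [[0, 0, 0], [0, 0, -0.2], 0.008],
  [[0, 0, 0], [0, 0, -0.2], 0.008],
  [[0, 0, 0], [0, 0, -0.2], 0.008],
])

```text
clock: 10.75
eef_pos: [0.4352, 0.2702, 0.2325]
tool_rot: [0.962, 0.274, -0.002, -0.001]
ft_force: [-0.9, -0.3, -1.1]
grip_width: 0.0107
grasp_force: 60.3
```

```bash
cat >>h.py <<'E'
def funnel(n,tag,c,z0):
    o,(p,d,K,R,t)=snap(n,tag);W=cloud(d,K,R,t);W[d==0]=np.nan;h=cv2.cvtColor(p,cv2.COLOR_RGB2HSV)
    I=(np.hypot(W[...,0]-c[0],W[...,1]-c[1])<.056)&(W[...,2]>z0)&(W[...,2]<z0+.08)&(h[...,1]<60)&(h[...,2]>60)
    m=cv2.morphologyEx(I.astype(np.uint8),cv2.MORPH_OPEN,np.ones((2,2)))
    C=max(cv2.findContours(m,cv2.RETR_EXTERNAL,cv2.CHAIN_APPROX_NONE)[0],key=cv2.contourArea)[:,0]
    P=W[C[:,1],C[:,0]];P=P[~np.isnan(P[:,0])]
    P=P[P[:,2]>np.median(P[:,2])-.01]
    A=np.linalg.lstsq(np.c_[P[:,:2]-P[:,:2].mean(0),np.ones(len(P))],P[:,2],rcond=None)[0]
    print(n,len(P),"tcp",o["eef_pos"],"rim",circ(P),"z",np.median(P[:,2]),"slope",A[:2]);return P
E
python3 - <<'E'
from h import *
for n in("wrist","top","scene"): funnel(n,"5",(.5,.311),.185)
E
```

```text
wrist 455 tcp [0.43517159 0.27020973 0.23250298] rim [0.49734166 0.30773144 0.04387689] z 0.2570750038427609 slope [-0.06880169  0.01131117]
top 77 tcp [0.43503331 0.27010248 0.23218804] rim [0.5059845  0.30537143 0.03397449] z 0.24920986218084648 slope [-0.71100345 -1.22787648]
scene 82 tcp [0.43501979 0.27011604 0.23211441] rim [0.49877004 0.31006879 0.04297045] z 0.2562355733765472 slope [-0.10591872 -0.06832708]
```

View pics/wrist5.png

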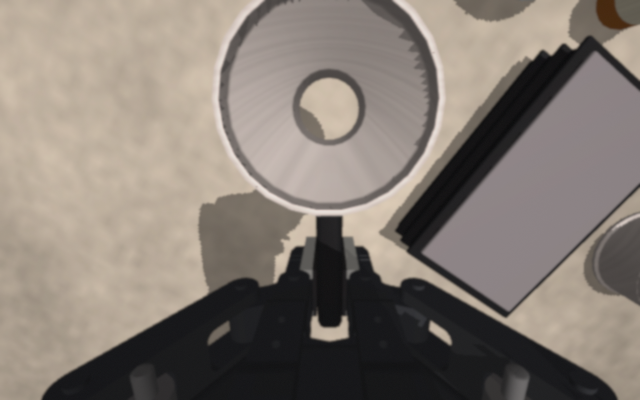

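The wrist view shows the funnel at (330,105), held nearly upright by its handle. I'll carry it over the stack.

Call:
drive_effector([
  [[0, 0, 0], [-0.01, 0.017, 0], 0.008],
  [[0, 0, 0], [-0.03, 0.05, 0], 0.008],
  [[0, 0, 0], [-0.05, 0.083, 0], 0.008],
  [[0, 0, 0], [-0.07, 0.116, 0], 0.008],
  [[0, 0, 0], [-0.09, 0.149, 0], 0.008],
  [[0, 0, 0], [-0.11, 0.182, 0], 0.008],
  [[0, 0, 0], [-0.13, 0.215, 0], 0.008],
  [[0, 0, 0], [-0.15, 0.248, 0], 0.008],
  [[0, 0, 0], [-0.17, 0.281, 0], 0.008],
])

```text
clock: 12.02
eef_pos: [0.4389, -0.0598, 0.2327]
tool_rot: [0.962, 0.274, -0.001, -0.001]
ft_force: [-0.0, -1.1, -0.6]
grip_width: 0.0107
grasp_force: 60.3
```

Call:
drive_effector([
  [[0, 0, 0], [-0.02, 0.033, 0], 0.008],
  [[0, 0, 0], [-0.04, 0.066, 0], 0.008],
  [[0, 0, 0], [-0.06, 0.099, 0], 0.008],
  [[0, 0, 0], [-0.08, 0.132, 0], 0.008],
  [[0, 0, 0], [-0.1, 0.165, 0], 0.008],
  [[0, 0, 0], [-0.12, 0.198, 0], 0.008],
  [[0, 0, 0], [-0.14, 0.231, 0], 0.008],
  [[0, 0, 0], [-0.16, 0.264, 0], 0.008],
  [[0, 0, 0], [-0.177, 0.292, 0], 0.008],
  [[0, 0, 0], [-0.177, 0.292, 0], 0.008],
])

```text
clock: 13.28
eef_pos: [0.442, -0.4016, 0.2309]
tool_rot: [0.962, 0.273, -0.001, -0.002]
ft_force: [-1.0, 0.3, -1.3]
grip_width: 0.0107
grasp_force: 60.3
```

Call:
drive_effector([
  [[0, 0, 0], [0, 0, 0.02], 0.008],
  [[0, 0, 0], [0, 0, 0.04], 0.008],
  [[0, 0, 0], [0, 0, 0.06], 0.008],
  [[0, 0, 0], [0, 0, 0.08], 0.008],
  [[0, 0, 0], [0, 0, 0.08], 0.008],
  [[0, 0, 0], [0, 0, 0.08], 0.008],
])

```text
clock: 14.02
eef_pos: [0.4436, -0.3989, 0.153]
tool_rot: [0.962, 0.275, -0.0, -0.001]
ft_force: [0.1, -0.6, -0.7]
grip_width: 0.0108
grasp_force: 60.2
```

```bash
python3 - <<'E'
from h import *
for n in("wrist","top","scene"): funnel(n,"6",(.506,-.36),.1)
E
```

```text
wrist 448 tcp [ 0.44355357 -0.39885085  0.15295713] rim [ 0.50582866 -0.36097918  0.04366934] z 0.17773980458692812 slope [-0.07054587 -0.00520881]
top 81 tcp [ 0.44385618 -0.39914293  0.15331601] rim [ 0.5035819  -0.36137664  0.0423951 ] z 0.17530012179952822 slope [-0.06998301 -0.086135  ]
scene 65 tcp [ 0.44396669 -0.39928721  0.15343188] rim [ 0.5064421  -0.35985071  0.0419244 ] z 0.17477828981191498 slope [-0.09683567 -0.03089048]
```

View pics/wrist6.png

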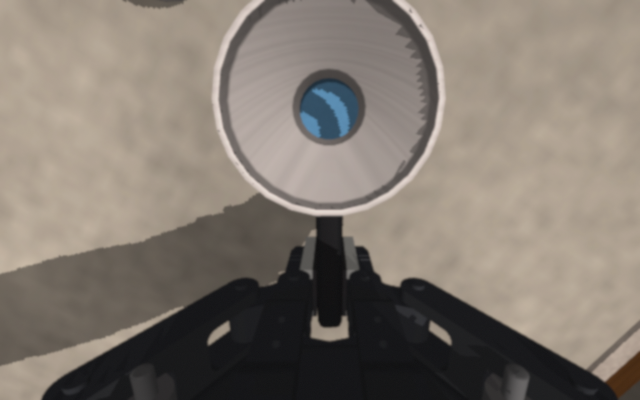

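View pics/scene6.png

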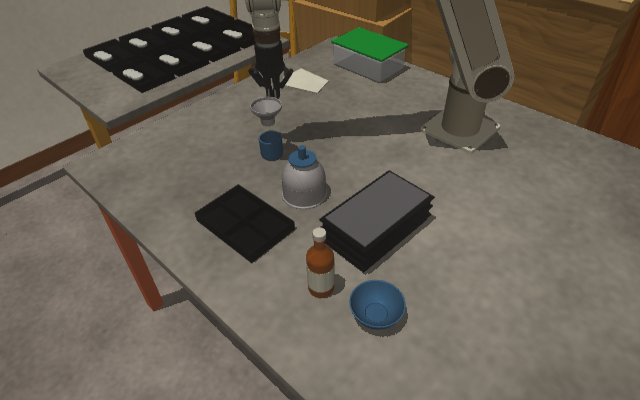

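The wrist view shows the pot's blue interior through the spout at (330,108), so the funnel is roughly centred. The scene view shows the funnel at (266,108) above the pot at (271,146), with everything else in place. It droops slightly, so I'll check my slope measure against the standing funnel's picture.

```bash
python3 - <<'E'
import h
from h import *
h.snap=lambda n,tag:({"eef_pos":0},load(n+tag+".npz"))
for n,t in(("wrist","4"),("top","0"),("scene","0")): funnel(n,t,(.499,.311),.02)
E
```

```text
wrist 199 tcp 0 rim [0.49934039 0.30987795 0.04448264] z 0.06059206615111734 slope [0.00932318 0.02011353]
top 57 tcp 0 rim [0.49521916 0.30942091 0.04359028] z 0.05784707366551031 slope [-0.08159311 -0.04312535]
scene 60 tcp 0 rim [0.49960011 0.31234841 0.04336285] z 0.05894146852498084 slope [-0.04476283  0.01205526]
```

Converted, 0.05 rad / 6.2832 = 0.008.

Call:
drive_effector([
  [[0, 0.0032, 0], [0, 0, 0], 0.008],
  [[0, 0.008, 0], [0, 0, 0], 0.008],
  [[0, 0.008, 0], [0, 0, 0], 0.008],
  [[0, 0.008, 0], [0, 0, 0], 0.008],
])

```text
clock: 14.68
eef_pos: [0.4433, -0.3991, 0.1522]
tool_rot: [0.961, 0.274, 0.024, -0.008]
ft_force: [-0.9, -0.4, -0.4]
grip_width: 0.0102
grasp_force: 60.3
```

```bash
python3 - <<'E'
from h import *
for n in("wrist","top","scene"):
    funnel(n,"7",(.506,-.36),.1)
    p,d,K,R,t=load(n+"7.npz");W=cloud(d,K,R,t);W[d==0]=np.nan;h=cv2.cvtColor(p,cv2.COLOR_RGB2HSV)
    # spout lower part
    I=(np.hypot(W[...,0]-.506,W[...,1]+.36)<.03)&(W[...,2]>.105)&(W[...,2]<.14)&(h[...,1]<60)
    P=W[I];z=P[:,2]
    if len(P)>10: print(n,"spout",len(P),z.min(),np.percentile(z,[2,5]),circ(P,.02))
E
```

```text
wrist 761 tcp [ 0.44331945 -0.39912383  0.15217321] rim [ 0.50506516 -0.361782    0.04211136] z 0.17912130713580965 slope [-0.02787063 -0.03510946]
wrist spout 1087 0.12059600421758813 [0.12229564 0.12331   ] [ 0.50684421 -0.36045296  0.02      ]
top 77 tcp [ 0.44344845 -0.39904795  0.1521453 ] rim [ 0.50198613 -0.36440574  0.04044807] z 0.17383173373054606 slope [-0.09392747 -0.13737539]
top spout 39 0.12020828753724982 [0.12036579 0.12344678] [ 0.50574288 -0.3562907   0.02      ]
scene 62 tcp [ 0.44354449 -0.39897369  0.15211727] rim [ 0.50558136 -0.35860798  0.04248531] z 0.17936297961897574 slope [0.04609202 0.11968027]
scene spout 67 0.12035049425954175 [0.12426927 0.12475783] [ 0.50741097 -0.3600151   0.02      ]
```

The spout end is at about z 0.119 and within 2 mm of the pot's axis. I'll lower 43 mm, compensating for the tool tilt.

Call:
drive_effector([
  [[0, 0, 0], [-0.0005, 0, 0.01], 0.008],
  [[0, 0, 0], [-0.001, 0, 0.02], 0.008],
  [[0, 0, 0], [-0.0015, 0, 0.03], 0.008],
  [[0, 0, 0], [-0.002, 0, 0.038], 0.008],
  [[0, 0, 0], [-0.002, 0, 0.0425], 0.008],
  [[0, 0, 0], [-0.002, 0, 0.0425], 0.008],
  [[0, 0, 0], [-0.002, 0, 0.0425], 0.008],
  [[0, 0, 0], [-0.002, 0, 0.0425], 0.008],
])

```text
clock: 15.82
eef_pos: [0.4438, -0.399, 0.1101]
tool_rot: [0.961, 0.274, 0.024, -0.008]
ft_force: [0.1, 0.2, -1.3]
grip_width: 0.0107
grasp_force: 60.3
```

```bash
python3 - <<'E'
from h import *
for n in("wrist","scene"):
    funnel(n,"8",(.506,-.36),.065)
    p,d,K,R,t=load(n+"8.npz");W=cloud(d,K,R,t);W[d==0]=np.nan;h=cv2.cvtColor(p,cv2.COLOR_RGB2HSV)
    I=(np.hypot(W[...,0]-.506,W[...,1]+.36)<.03)&(W[...,2]>.07)&(W[...,2]<.097)&(h[...,1]<60)
    P=W[I];z=P[:,2]
    if len(P)>10: print(n,"spout",len(P),z.min(),np.percentile(z,[2,5]),circ(P,.02))
    m=cv2.inRange(h,(95,80,20),(125,255,255))>0
    Q=W[m&(np.hypot(W[...,0]-.506,W[...,1]+.36)<.05)&(W[...,2]<.08)];Q=Q[Q[:,2]>.03]
    print("pot",len(Q),circ(Q,.035) if n=="scene" else "",Q[:,2].max() if len(Q) else 0)
p,d,*_=load("scene8.npz");cv2.imwrite("pics/s8.png",cv2.resize(p[70:200,220:340,::-1],None,fx=4,fy=4))
E
```

```text
wrist 438 tcp [ 0.44382195 -0.39900197  0.11008694] rim [ 0.50507121 -0.36176814  0.04369993] z 0.13826890750039128 slope [-0.02917929  0.02358274]
wrist spout 1006 0.0784592887131947 [0.08022536 0.08125771] [ 0.50728974 -0.36011454  0.02      ]
pot 4  0.07980544391082621
scene 59 tcp [ 0.44377165 -0.39901131  0.11004158] rim [ 0.50486148 -0.36172534  0.04068921] z 0.13414647015354741 slope [-0.06682105 -0.08971214]
scene spout 60 0.07894179146757462 [0.08042093 0.08185986] [ 0.50778218 -0.35984193  0.02      ]
pot 343 [ 0.50528124 -0.36159878  0.035     ] 0.07064399891522698
```

View pics/s8.png

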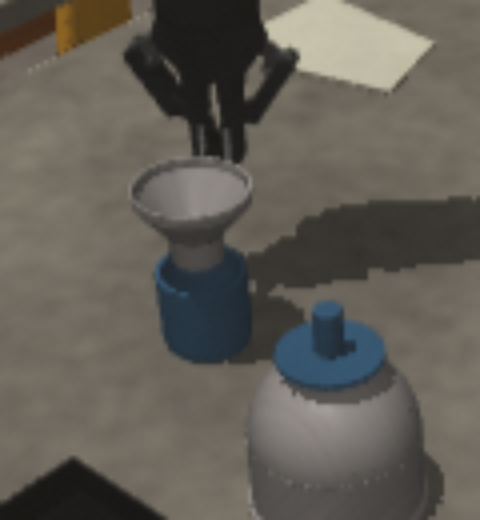

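The crop shows the spout (x 170–225) slightly left of the pot's rim (157–249), by about 1.5 original pixels or 4 mm, and clear above it. I'll measure this offset from the silhouettes, casting rays at spout and rim heights.

```bash
python3 - <<'E'
from h import *
p,d,K,R,t=load("scene8.npz");h=cv2.cvtColor(p,cv2.COLOR_RGB2HSV);W=cloud(d,K,R,t)
near=(np.hypot(W[...,0]-.506,W[...,1]+.36)<.06)
blue=(cv2.inRange(h,(95,80,20),(125,255,255))>0)&near
for v in range(138,160,2):
    u=np.where(blue[v,250:295])[0]+250
    if len(u):print("pot",v,u.min(),u.max(),(u.min()+u.max())/2)
proj=lambda X:(lambda c:(c[:2]/c[2])*K[0,0]+K[:2,2])(R@np.array(X)+t)
for z in(0,.03,.065,.077,.137):print("axis pot(.506,-.36) at z",z,proj([.506,-.36,z]))
f=near&(h[...,1]<45)&(W[...,2]>.07)
for v in range(108,140,2):
    u=np.where(f[v,245:290])[0]+245
    if len(u):print("fun",v,u.min(),u.max(),(u.min()+u.max())/2)
E
```

```text
pot 138 259 280 269.5
pot 140 259 280 269.5
pot 142 260 280 270.0
pot 144 260 281 270.5
pot 146 260 281 270.5
pot 148 260 281 270.5
pot 150 261 282 271.5
pot 152 261 281 271.0
pot 154 261 281 271.0
pot 156 262 280 271.0
pot 158 264 278 271.0
axis pot(.506,-.36) at z 0 [271.94298489 154.79569761]
axis pot(.506,-.36) at z 0.03 [271.00959889 147.0077422 ]
axis pot(.506,-.36) at z 0.065 [269.88506927 137.62492891]
axis pot(.506,-.36) at z 0.077 [269.49035225 134.33150202]
axis pot(.506,-.36) at z 0.137 [267.44265771 117.24601568]
fun 108 271 274 272.5
fun 110 260 277 268.5
fun 112 256 280 268.0
fun 114 254 282 268.0
fun 116 252 282 267.0
fun 118 252 282 267.0
fun 120 253 282 267.5
fun 122 253 280 266.5
fun 124 255 278 266.5
fun 126 258 277 267.5
fun 128 261 275 268.0
fun 130 262 275 268.5
fun 132 262 275 268.5
fun 134 263 275 269.0
fun 136 264 273 268.5
```

The spout is within about 2 mm of the axis and 12–13 mm above the rim. I'll hold still briefly, then hand in.

Call:
drive_effector([
  [[0, 0, 0], [0, 0, 0.001], 0.008],
  [[0, 0, 0], [0, 0, 0.001], 0.008],
  [[0, 0, 0], [0, 0, 0.001], 0.008],
  [[0, 0, 0], [0, 0, 0.001], 0.008],
  [[0, 0, 0], [0, 0, 0.001], 0.008],
  [[0, 0, 0], [0, 0, 0.001], 0.008],
])

```text
clock: 16.68
eef_pos: [0.4436, -0.3988, 0.1086]
tool_rot: [0.961, 0.274, 0.024, -0.008]
ft_force: [-0.1, -0.4, -0.8]
grip_width: 0.0107
grasp_force: 60.3
```

```bash
python3 -c "
from workcell import workorder;print(workorder.job_done())"
```

```text
the job is handed in; nothing more can be done
None
```

I handed the job in at 16.7 s with the lid parked on the mould and the funnel held still, about 2 mm off the pot's axis and 12 mm above its rim; no verdict was returned.

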